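# Change the slide carriers in a push-latch loading station

## Task

Change the load of the slide loading station: press the front of its closed door in until the catch lets go and let it spring fully open, take out the finished carriers (red grips) and lay them flat on the black mat, then hang every fresh carrier (blue, green or yellow grip) from the bench on a free pair of pins inside, either way round, flat on the bay floor with both pins through its holes. Finally shut the door so that its catch holds it level again; leave the brown bottle where it stands.

Things in the scene. Friction and masses are not known exactly. Their poses are not given: they have to be found in the camera images.
- loader: loading station: fixed white housing 200 mm deep (x) x 270 wide (y) x 97 high. Origin: centre of its underside, x away from its front, z up. Side and front walls 97 mm high. Under the door lies an open-topped bay with three pairs of pins: floor 44 mm above the bench, x from -61 to +75 mm, y from -127 to +127 mm; wall before the bay 72 mm high, rear block 80 mm
- loader_door (a joint): angle (rad) of the door: 0 shut on its catch, 1.6 fully open (upright), -0.05 pressed in to the stop. A press-and-let-go at the stop for 0.2 s toggles the catch: from shut, the door springs open by itself in about 3 s (2 N at the front edge; keep clear); swung down and pressed to the stop likewise, it stays shut at 0. A press less than 0.02 rad deep changes nothing
- door_hinge (a point): midpoint of the hinge line of the grey door (184 x 250 x 8 mm, the station's top, hinged at its far edge along the station's y), 95 mm behind the station's centre, 86 mm above the bench. The axes turn with the door: it runs from here along -x, its outer face lies 8 mm along +z (94 mm above the bench when shut)
- door_press (a point): blue round mark on the door's outer face, where to press: 172 mm from the hinge line, in the middle of the width
- door_edge (a point): middle of the door's free edge at its outer face, 188 mm from the hinge line
- bay_1 (a point): right-hand (lowest y) place: point on the bay floor midway between its two upright steel pins, 52 mm before and behind it along the station's x. Pins: 8 mm thick, straight for 13 mm, then tapering to 3 mm, 19 mm tall in all; places 76 mm apart in y. A seated carrier's origin lies at this point, its length along the station's x
- bay_2 (a point): middle place: point on the bay floor midway between its two upright steel pins, 52 mm before and behind it along the station's x. Pins: 8 mm thick, straight for 13 mm, then tapering to 3 mm, 19 mm tall in all; places 76 mm apart in y. A seated carrier's origin lies at this point, its length along the station's x
- bay_3 (a point): left-hand (highest y) place: point on the bay floor midway between its two upright steel pins, 52 mm before and behind it along the station's x. Pins: 8 mm thick, straight for 13 mm, then tapering to 3 mm, 19 mm tall in all; places 76 mm apart in y. A seated carrier's origin lies at this point, its length along the station's x
- carrier_blue: loose slide carrier, 0.12 kg, absent in some starts: aluminium plate 126 x 68 x 5 mm with a blue grip rib along its middle (70 mm along x, 10 mm thick, 5 to 30 mm above the underside) and glass slides beside it. Two through holes 10.5 mm wide on its x axis, 52 mm either side of centre. Origin: centre of the underside; x along its length, z up; both ways round are equal
- carrier_green: loose slide carrier, 0.12 kg, absent in some starts: aluminium plate 126 x 68 x 5 mm with a green grip rib along its middle (70 mm along x, 10 mm thick, 5 to 30 mm above the underside) and glass slides beside it. Two through holes 10.5 mm wide on its x axis, 52 mm either side of centre. Origin: centre of the underside; x along its length, z up; both ways round are equal
- stain_bottle: bystander: brown dropper bottle 38 mm thick, 87 mm tall, to the right of the station; origin at the centre of its foot. Leave it alone
- carrier_yellow: loose slide carrier, 0.12 kg, absent in some starts: aluminium plate 126 x 68 x 5 mm with a yellow grip rib along its middle (70 mm along x, 10 mm thick, 5 to 30 mm above the underside) and glass slides beside it. Two through holes 10.5 mm wide on its x axis, 52 mm either side of centre. Origin: centre of the underside; x along its length, z up; both ways round are equal
- finished_1: finished slide carrier, absent in some starts: the same shape and size as carrier_blue, but with a red grip rib; if present it starts on the pins at bay_1. Origin and axes as for carrier_blue
- finished_2: finished slide carrier, absent in some starts: the same shape and size as carrier_blue, but with a red grip rib; if present it starts on the pins at bay_2. Origin and axes as for carrier_blue
- finished_3: finished slide carrier, absent in some starts: the same shape and size as carrier_blue, but with a red grip rib; if present it starts on the pins at bay_3. Origin and axes as for carrier_blue
- mat: fixed black rubber mat 150 mm (x) x 180 mm (y) x 3 mm on the bench to the right of the station; origin: centre of its underside. Room for two carriers side by side
Things that resemble listed ones, but are neither listed nor needed, are in the scene too. What is shaped like the carrier_blue but orange is not meant.

How it is judged:
By the outcome, as a careful person would: the job done as asked, in the order asked, and still so for the second after the job is handed in, with the robot touching nothing.
Of finished_1, finished_2, finished_3 only 1 to 2 are there at a start; the rules pass over those that are not, and their reading is None.
Of carrier_blue, carrier_green, carrier_yellow only 2 to 3 are there at a start; the rules pass over those that are not, and their reading is None.
At some moment in a run one of carrier_blue, carrier_green, carrier_yellow may be knocked a few centimetres aside while the robot is not near it.
Once in a run the grip may slacken for a moment while it holds something.
It also fails if it takes over 210 s, if anything falls off the work surface, if the arm or the gripper's body presses on something with over 40 N, if the wrist force passes 120 N, or if a joint passes its speed limit or range.

## Robot

A 7-joint arm with a two-finger parallel gripper is mounted at the origin on a cart in front of the work surface, level with it; the furniture and walls round the work are solid. World frame = base frame: x ahead of the robot, y to its left, z up, the work surface at z = 0. Lengths are in m, angles in degrees, forces in N, time in s.
With the tool pointing down it reaches from about 0.425 to 0.875 m from the base axis. Payload 4.7 kg.
Tool frame: the origin (TCP) lies between the finger pads; the fingertips stand 22 mm ahead of it and the grasp point (between the pads) lies 3 mm ahead of it (env.tip_reach is the distance from the TCP to the fingertips, in m); z points along the fingers, y is the line along which they close (so a half turn about z gives the same grasp; the last joint's range is limited). The gripper opens to 87 mm and grips with 3 to 60 N. Pads are 19 mm wide; open, the fingers measure 117 mm over their backs; the gripper's body (75 mm by 190 mm) begins 51 mm behind the grasp point.
Start: joints at [66.125, 18.392, -4.016, 83.108, 1.295, 78.541, -3.26], TCP at [0.271, -0.591, 0.245] pointing down, gripper open.
Joint ranges: [-163.93, 163.93], [-17.29, 119.83], [-79.2, 71.16], [3.27, 140.29], [-89.18, 269.18], [5.43, 117.66], [-154.24, 154.24]. Speed limits (degrees/s): [147.25, 147.25, 180, 180, 180, 180, 180].

## Interface

Orientations are given as [roll, pitch, yaw] about the fixed x, y, z axes, in that order (R = Rz(yaw) Ry(pitch) Rx(roll)).
In Python, from cell import env gives the robot as it stands.
- The arm moves only by the shell command python3 -m creep 'ROWS' [FORCE]. ROWS is JSON, one flat list of numbers, 7 for each row, row after row: the finger opening in mm, from 0 to 87, then the shift along the tool's x, y, z in units of 30 mm (1.0 is 30 mm), then the turn, a rotation vector about the tool's x, y, z in units of 6 degrees (1.0 is 6 degrees). A call has 1 to 12 rows; each row is the pose to reach, as a shift and turn from the pose commanded when the call began, along the tool's axes at that moment; what a row does not reach only later rows make up. A row lasts 1/10 s, in which the tool goes at most 50 mm and 8.59 degrees, less where a joint would pass 70% of its speed; a pose out of reach is approached as far as the arm can. A call with a gripper value outside its range is refused whole. The fingers move at their own pace and stop on an object; FORCE is the grip in N (left out, the last holds). Time passes only in rows, so rows that repeat a pose let the fingers close. It gives the time, the measured TCP pose, the force, the opening and the grip force at its end, in the units of the state.
- env.get_obs(): the state, without advancing time (a new reading comes with each control period).
- env.read_camera(name): name is "scene" or "top"; returns a dict with "color" (480x640x3 uint8, red, green, blue), "depth" (480x640 float32, m along the optical axis (not along the pixel's ray), 0 where there is no reading), "fovy" (degrees; the focal length in pixels is half the picture's height over the tangent of half this angle, whatever the lens; pixels are square), "cx", "cy" (the principal point, pixels), "R" (3x3) and "t" (3): a world point X has camera coordinates R X + t. Camera axes: x right, y down, z forward; pixel columns grow to the right and rows downward; lengths in m; the calibration is good to about 2 mm. A picture is of the moment at which its call begins.
- env.sign_off(): hands the job in; it is judged then, once.
The state is a dict: "time_s": time; "qpos": joint angles; "joint_velocities": joint speeds; "effort": joint torques, N m; "tool_pos": TCP position; "tool_rot": TCP orientation; "force": force on the tool from outside, world axes, zero at the start; "wrist_torque": the same for the moment, N m; "grip_width": finger opening in m; "grasp_force": force on a finger pad.
Only numpy, scipy, OpenCV 4.12 (cv2) and the standard library are available. Lean on these libraries where they do the work, as an engineer would, in place of code of your own. Each camera call takes 0.05 s, during which the arm holds its last target. There are 200 camera calls.

## Working session

There is one attempt and no reset: what is moved stays moved. The work goes in short steps, Python scripts to look and compute and a shell command to move; the robot and the scene stay as the last step left them, time stands still between calls to the robot, and variables do not carry over. Pictures are saved under pics/ and viewed, at most 14 in all, crops included, and the job is handed in when it is done.

```bash
ls; mkdir -p pics; cat > h.py <<'E'
import numpy as np, cv2
from cell import env
from scipy.spatial.transform import Rotation as Ro
def cam(n):
    c=env.read_camera(n); c['f']=240/np.tan(np.radians(c['fovy'])/2); return c
def ray(c,u,v,z):
    d=c['R'].T@np.array([(u-c['cx'])/c['f'],(v-c['cy'])/c['f'],1]); o=-c['R'].T@c['t']
    return o+d*(z-o[2])/d[2]
def proj(c,X):
    p=c['R']@np.array(X)+c['t']; return [c['cx']+c['f']*p[0]/p[2],c['cy']+c['f']*p[1]/p[2]]
def cloud(c):
    v,u=np.mgrid[0:480,0:640]; d=c['depth']
    P=np.stack([(u-c['cx'])/c['f']*d,(v-c['cy'])/c['f']*d,d],-1)
    return (P-c['t'])@c['R']
def save(c,n): cv2.imwrite('pics/'+n,c['color'][...,::-1])
E
python3 - <<'E'
from h import *
for n in('scene','top'):
    c=cam(n); save(c,n+'0.png'); print(n,c['fovy'],c['cx'],c['cy'],-c['R'].T@c['t'],c['R'].round(2).tolist())
o=env.get_obs();print(o['tool_pos'],o['tool_rot'],o['time_s'],env.tip_reach)
E
```

```text
pics
scene 49.11136729191086 322.3821517300534 234.8174442148334 [-0.00596368  0.64905805  0.88992722] [[-0.72, -0.69, -0.0], [-0.49, 0.51, -0.71], [0.49, -0.51, -0.71]]
top 51.762318322097876 322.2066390682834 246.53738985630713 [0.49999793 0.03961251 1.30089306] [[-0.0, -1.0, -0.0], [-1.0, 0.0, -0.07], [0.07, 0.0, -1.0]]
[ 0.27120694 -0.59021033  0.24355537] [-1.79900087e+02  5.79265144e-03  2.46854102e+01] 0.1 0.022
```

View pics/scene0.png

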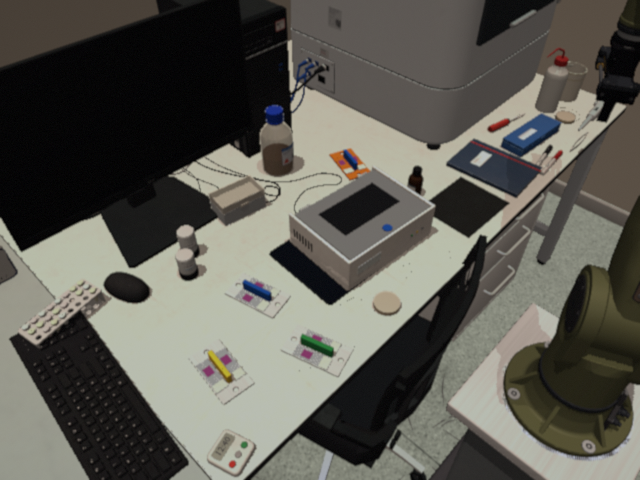

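View pics/top0.png

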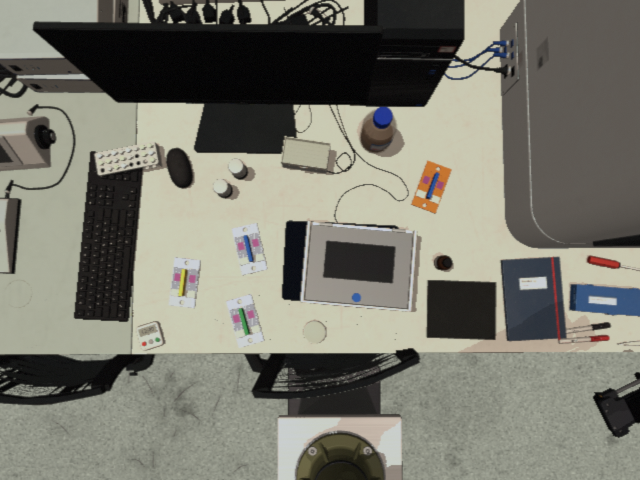

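The top view shows fresh carriers at (249,249) blue, (184,282) green-side yellow, and (243,320) green. Lookalikes: the orange plate with a blue rib at (432,187), which I reject, the blue box at (605,300), and the door's blue mark at (356,297). The mat is at (461,309), not the dark pad at (295,262) under the station or the notebook at (533,300). The bottle is at (443,262).

```bash
cat >> h.py <<'E'
HUE={'blue':(100,125),'green':(50,85),'yellow':(20,34)}
def ribs(c,z=0.030,smin=120):
    """rib blobs: colour -> list of (x,y,angle of long axis deg,len,wid,px) by ray onto plane z"""
    h=cv2.cvtColor(c['color'],cv2.COLOR_RGB2HSV); out=[]
    for k,(a,b) in {**HUE,'red':(-1,8)}.items():
        m=cv2.inRange(h,(max(a,0),smin,60),(b,255,255))
        if k=='red': m|=cv2.inRange(h,(170,smin,60),(180,255,255))
        for q in cv2.findContours(m,0,cv2.CHAIN_APPROX_NONE)[0]:
            if cv2.contourArea(q)<40: continue
            w=np.array([ray(c,*p,z)[:2] for p in q[:,0]])
            (x,y),(l,s),a_=cv2.minAreaRect((w*1000).astype(np.float32))
            if l<s: l,s,a_=s,l,a_+90
            out.append((k,round(x),round(y),round((a_+90)%180-90,1),round(l),round(s),q[:,0].mean(0).round().tolist()))
    return out
E
python3 - <<'E'
from h import *
for n in('top','scene'):
    c=cam(n)
    print(n,*ribs(c),sep='\n')
    if n=='top':
        h=cv2.cvtColor(c['color'],cv2.COLOR_RGB2HSV)
        P=cloud(c); z=P[...,2]
        m=((z>.088)&(z<.102)).astype(np.uint8)*255
        m[:200]=0;m[330:]=0;m[:,:290]=0;m[:,430:]=0
        q=max(cv2.findContours(m,0,2)[0],key=cv2.contourArea)
        r=cv2.minAreaRect(np.array([ray(c,*p,.096)[:2]*1000 for p in q[:,0]],np.float32)); print('station',r, z[m>0].mean())
        m=((h[...,2]<50)).astype(np.uint8)*255; m[:270]=0;m[345:]=0;m[:,:420]=0;m[:,498:]=0
        q=max(cv2.findContours(m,0,2)[0],key=cv2.contourArea)
        print('mat',cv2.minAreaRect(np.array([ray(c,*p,.003)[:2]*1000 for p in q[:,0]],np.float32)))
        print('bottle',P[262,443],'edge',ray(c,320,352,0))
        crop=c['color'][200:350,160:520]; cv2.imwrite('pics/crop0.png',cv2.resize(crop,None,fx=2.2,fy=2.2,interpolation=2)[...,::-1])
E
```

```text
top
('blue', 456, -46, 44.9, 20, 18, [356.0, 297.0])
('blue', 448, -683, 84.9, 172, 67, [605.0, 300.0])
('blue', 583, 233, 13.4, 65, 9, [248.0, 248.0])
('blue', 745, -245, -21.2, 68, 8, [432.0, 185.0])
('blue', 928, -116, -0.7, 48, 47, [382.0, 116.0])
('blue', 1102, -413, 80.5, 64, 21, [495.0, 52.0])
('green', 396, 242, 15.5, 63, 8, [244.0, 321.0])
('yellow', 495, 400, -6.7, 67, 13, [182.0, 282.0])
('red', 351, -663, 89.9, 43, 10, [599.0, 338.0])
('red', 453, -554, 2.8, 209, 6, [555.0, 298.0])
('red', 544, -680, 78.4, 81, 19, [603.0, 262.0])
station ((534.2943115234375, -47.97569274902344), (269.53887939453125, 198.6983642578125), 84.89363861083984) 0.09480768217059009
mat ((422.454833984375, -319.7823486328125), (172.4459991455078, 145.57534790039062), 88.50552368164062)
bottle [ 0.54318377 -0.25556824  0.08521785] edge [0.31320754 0.04770885 0.        ]
scene
('blue', 579, 242, 12.4, 70, 18, [257.0, 290.0])
('blue', 745, -237, -16.9, 67, 17, [350.0, 158.0])
('blue', 445, -688, 85.0, 213, 71, [529.0, 134.0])
('blue', 1050, -242, -38.4, 107, 51, [272.0, 115.0])
('green', 394, 248, 15.9, 67, 10, [317.0, 343.0])
('yellow', 491, 408, -6.2, 79, 13, [220.0, 366.0])
('red', 443, -536, 2.8, 202, 9, [506.0, 156.0])
('red', 534, -659, 80.0, 88, 23, [498.0, 125.0])
('red', 606, -1184, -53.2, 133, 60, [559.0, 56.0])
```

View pics/crop0.png

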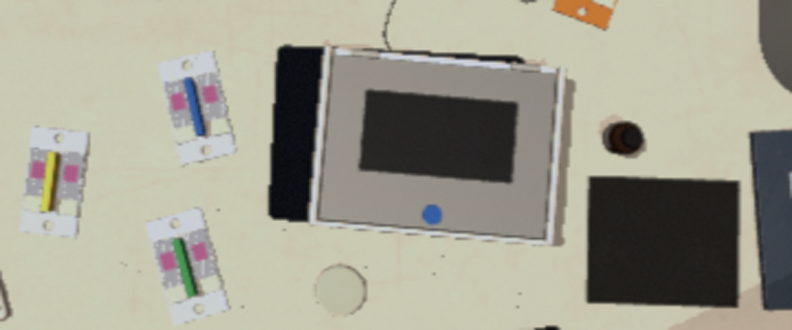

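The crop confirms it: plates with blue (195,105), yellow (50,180) and green (185,265) grips are the fresh carriers. The door mark is at (432,214) and the mat at (663,240). The station centre comes out at about (534,-48) mm with yaw -5.1°.

```bash
cat > go.py <<'E'
# go.py x y z yaw : units for the rows from the current pose (mm, deg), tool down
import sys
from h import *
a=list(map(float,sys.argv[1:])); o=env.get_obs()
R=Ro.from_euler('xyz',o['tool_rot'],degrees=True); p=np.array(o['tool_pos'])*1000
print('t',round(o['time_s'],1),'pos',p.round(1),'rot',np.round(o['tool_rot'],1),'F',np.round(o['force'],1),'w',round(o['grip_width']*1000,1),'gf',np.round(o['grasp_force'],1),'q7',np.round(o['qpos'][6],0))
if len(a)>=4:
    s=R.inv().apply(np.array(a[:3])-p)/30; g=(R.inv()*Ro.from_euler('xyz',[180,0,a[3]],degrees=True)).as_rotvec(degrees=True)/6
    print('shift',s.round(3),'turn',g.round(3),'dist',round(np.linalg.norm(s)*30))
E
cat > st.py <<'E'
# st.py lx ly : station local (mm) -> world
import sys; from math import *
def w(x,y,c=(534.3,-48.0),t=radians(-5.1)): return c[0]+x*cos(t)-y*sin(t), c[1]+x*sin(t)+y*cos(t)
if __name__=='__main__': print([round(v,1) for v in w(*map(float,sys.argv[1:]))])
E
python3 st.py -77 0; for y in -76 0 76; do python3 st.py 0 $y; done; python3 go.py 457 -41.2 150 -5.1
```

```text
[457.6, -41.2]
[527.5, -123.7]
[534.3, -48.0]
[541.1, 27.7]
t 0.2 pos [ 271.3 -590.4  243.9] rot [-179.9    0.    24.7] F [-0.6  0.6 -0.3] w 87.0 gf 0.0 q7 -3.0
shift [ 13.27  -14.043   3.145] turn [-1.000e-02  3.000e-03  4.964e+00] dist 587
```

```bash
python3 -m creep '[0,13.27,-14.04,1,0,0,4.96,0,13.27,-14.04,1,0,0,4.96,0,13.27,-14.04,1,0,0,4.96,0,13.27,-14.04,1,0,0,4.96,0,13.27,-14.04,1,0,0,4.96,0,13.27,-14.04,1,0,0,4.96,0,13.27,-14.04,1,0,0,4.96,0,13.27,-14.04,1,0,0,4.96,0,13.27,-14.04,1,0,0,4.96,0,13.27,-14.04,1,0,0,4.96,0,13.27,-14.04,1,0,0,4.96,0,13.27,-14.04,3.1,0,0,4.96]' 30; python3 go.py 457.6 -41.2 119 -5.1
```

```text
time_s: 1.4
tool_pos: [0.4597, -0.0456, 0.1756]
tool_rot: [180.0, -0.7, -4.7]
force: [0.4, -1.0, 0.4]
grip_width: 0.0026
grasp_force: 0.0
t 1.4 pos [459.7 -45.6 175.6] rot [180.   -0.7  -4.7] F [ 0.4 -1.   0.4] w 2.6 gf 0.0 q7 -91.0
shift [-0.107 -0.14   1.885] turn [ 0.004 -0.123  0.061] dist 57
```

```bash
python3 -m creep '[0,0,0,0,0,0,0,0,0,0,0,0,0,0,0,-0.05,-0.07,1,0,-0.12,0.06,0,-0.1,-0.14,1.8,0,-0.12,0.06,0,-0.1,-0.14,1.8,0,-0.12,0.06]'|tail -0;  python3 go.py 457.6 -41.2 107 -5.1
```

```text
t 1.9 pos [453.  -47.6 116.5] rot [-180.     0.5   -5.6] F [ 2.7 -0.5 -0.7] w 0.4 gf 2.0 q7 -94.0
shift [ 0.134 -0.229  0.314] turn [-0.001  0.089 -0.083] dist 12Exception ignored on flushing sys.stdout:
BrokenPipeError: [Errno 32] Broken pipe
```

```bash
python3 -m creep '[0,0,0,0,0,0,0,0,0,0,0,0,0,0,0,0,0,0,0,0,0]'>/dev/null;  python3 go.py 457.6 -41.2 107 -5.1
```

```text
t 2.2 pos [452.7 -47.2 118. ] rot [179.9   0.6  -5.5] F [ 2.7 -1.9 -1.6] w 0.5 gf 1.6 q7 -94.0
shift [ 0.145 -0.216  0.366] turn [ 0.013  0.093 -0.07 ] dist 13
```

```bash
python3 -m creep '[0,0.14,-0.2,0,0,0.09,-0.07,0,0.14,-0.2,0.2,0,0.09,-0.07,0,0.14,-0.2,0.32,0,0.09,-0.07,0,0.14,-0.2,0.4,0,0.09,-0.07,0,0.14,-0.2,0.4,0,0.09,-0.07]' ;  python3 go.py 457.6 -41.2 107 -5.1
```

```text
time_s: 2.7
tool_pos: [0.4571, -0.0396, 0.1059]
tool_rot: [-180.0, 0.1, -5.0]
force: [-1.8, 0.9, 11.7]
grip_width: 0.0003
grasp_force: 6.0
t 2.7 pos [457.1 -39.6 105.9] rot [-1.8e+02  1.0e-01 -5.0e+00] F [-1.8  0.9 11.7] w 0.3 gf 6.0 q7 -95.0
shift [ 0.022  0.052 -0.036] turn [-0.004  0.021  0.02 ] dist 2
```

```bash
python3 -m creep '[0,0,0,0.04,0,0,0,0,0,0,0.04,0,0,0,0,0,0,0.04,0,0,0,0,0,0,-2,0,0,0,0,-1,0,-4,0,0,0,0,-1,0,-6,0,0,0,0,-1,0,-8,0,0,0,0,-1,0,-8,0,0,0,0,-1,0,-8,0,0,0,0,-1,0,-8,0,0,0]' ; python3 -m creep '[30,0,0,0,0,0,0,30,0,0,0,0,0,0,30,0,0,0,0,0,0,30,0,0,0,0,0,0,30,0,0,0,0,0,0,30,0,0,0,0,0,0,30,0,0,0,0,0,0,30,0,0,0,0,0,0,30,0,0,0,0,0,0,30,0,0,0,0,0,0,30,0,0,0,0,0,0,30,0,0,0,0,0,0]'; python3 -m creep '[30,0,4,0,0,0,0,30,0,7,0,0,0,0,30,0,10,0,0,0,0,30,0,10,0,0,0,0,30,0,10,0,0,0,0,30,0,10,0,0,0,0,30,0,10,0,0,0,0,30,0,10,0,0,0,0,30,0,10,0,0,0,0,30,0,10,0,0,0,0,30,0,10,0,0,0,0,30,0,10,0,0,0,0]'
python3 - <<'E'
from h import *
for n in('top','scene'):
    c=cam(n);
    print(n,*[r for r in ribs(c,.074) if r[0]=='red'],*ribs(c),sep='\n')
    crop=c['color'][170:350,140:520] if n=='top' else c['color'][140:400,180:500]
    cv2.imwrite(f'pics/{n}1.png',cv2.resize(crop,None,fx=2,fy=2,interpolation=2)[...,::-1])
E
```

```text
time_s: 3.7
tool_pos: [0.4271, -0.0377, 0.345]
tool_rot: [180.0, 0.2, -5.0]
force: [-0.4, 0.1, 0.3]
grip_width: 0.0006
grasp_force: 0.0
time_s: 4.9
tool_pos: [0.4272, -0.0377, 0.3449]
tool_rot: [180.0, 0.2, -5.0]
force: [0.6, 0.7, -0.3]
grip_width: 0.0297
grasp_force: 0.0
time_s: 6.1
tool_pos: [0.4013, -0.3358, 0.3453]
tool_rot: [180.0, 0.2, -4.9]
force: [-0.6, -0.9, -0.1]
grip_width: 0.0301
grasp_force: 0.0
top
('red', 483, -532, 2.8, 146, 6, [554.0, 286.0])
('red', 543, -655, 78.4, 78, 18, [603.0, 262.0])
('red', 541, -47, -4.8, 68, 10, [358.0, 264.0])
('blue', 448, -681, 84.9, 176, 67, [601.0, 299.0])
('blue', 583, 233, 13.4, 65, 9, [248.0, 248.0])
('blue', 745, -245, -21.2, 68, 8, [432.0, 185.0])
('blue', 928, -116, -0.2, 48, 47, [381.0, 117.0])
('blue', 1100, -412, 86.3, 64, 25, [495.0, 52.0])
('green', 396, 242, 15.8, 63, 8, [244.0, 321.0])
('yellow', 495, 400, -6.7, 67, 13, [182.0, 282.0])
('red', 482, -552, 2.8, 151, 6, [554.0, 286.0])
('red', 544, -680, 78.4, 81, 19, [603.0, 262.0])
('red', 542, -51, -4.8, 70, 10, [358.0, 264.0])
scene
('red', 535, -37, -7.1, 80, 26, [360.0, 219.0])
('red', 421, -476, 3.0, 190, 9, [505.0, 156.0])
('red', 506, -592, 80.0, 83, 21, [498.0, 125.0])
('red', 564, -1095, -69.1, 129, 41, [561.0, 56.0])
('blue', 578, 242, 12.4, 72, 18, [256.0, 290.0])
('blue', 446, -681, 87.0, 227, 73, [530.0, 134.0])
('blue', 1052, -244, -38.4, 112, 51, [274.0, 115.0])
('green', 394, 248, 16.4, 67, 10, [317.0, 344.0])
('yellow', 491, 408, -6.2, 79, 13, [220.0, 366.0])
('red', 564, -74, -7.1, 85, 28, [360.0, 219.0])
('red', 444, -536, 3.0, 200, 9, [505.0, 156.0])
('red', 534, -659, 80.0, 88, 23, [498.0, 125.0])
('red', 595, -1189, -69.1, 136, 43, [561.0, 56.0])
```

View pics/top1.png

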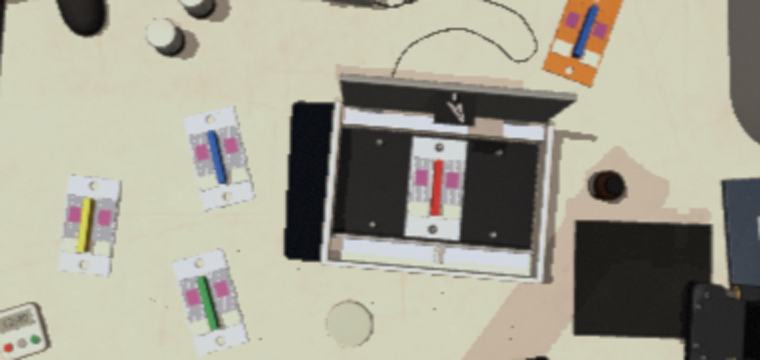

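View pics/scene1.png

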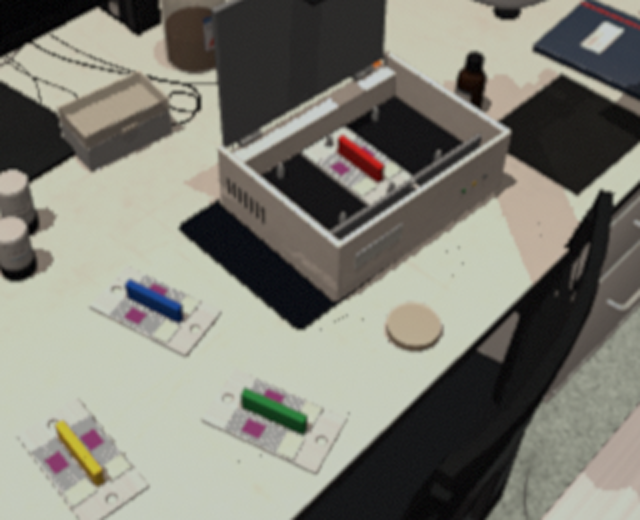

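The door stands open. Only bay_2 holds a finished carrier (red rib at full-image pixel 358,264), with free pins either side at about (330,241)/(326,282) and (389,246)/(386,287). Now a pin-based check of the station pose, then grasp the red one.

```bash
python3 - <<'E'
from h import *
c=cam('top')
g=cv2.cvtColor(c['color'],cv2.COLOR_RGB2GRAY).astype(float)
for u,v in((330,241),(326,282),(389,246),(386,287)):
    w=g[v-5:v+6,u-5:u+6]; w=np.clip(w-np.median(w)-15,0,None); y,x=np.mgrid[-5:6,-5:6]
    p=(u+(w*x).sum()/w.sum(),v+(w*y).sum()/w.sum()); print(np.round(p,1),w.max(),(ray(c,*p,.058)*1000).round(1))
E
python3 go.py 541 -48 200 -5
```

```text
[329.2 240.4] 61.0 [599.3  23.4  58. ]
[325.5 282.1] 82.0 [494.7  33.1  58. ]
[389.3 245.9] 45.0 [ 585.  -127.7   58. ]
[386.1 287.1] 89.0 [ 481.7 -118.5   58. ]
t 6.2 pos [ 401.  -336.2  345.1] rot [180.    0.2  -5. ] F [ 0.4  0.1 -0.3] w 30.0 gf 0.0 q7 -58.0
shift [ 3.826 -9.979  4.823] turn [0.003 0.028 0.002] dist 352
```

```bash
python3 -m creep '[30,3.8,-10,2,0,0.03,0,30,3.8,-10,2,0,0.03,0,30,3.8,-10,2,0,0.03,0,30,3.8,-10,2,0,0.03,0,30,3.8,-10,2,0,0.03,0,30,3.8,-10,2,0,0.03,0,30,3.8,-10,2,0,0.03,0,30,3.8,-10,7.5,0,0.03,0,30,3.8,-10,7.5,0,0.03,0,30,3.8,-10,7.5,0,0.03,0,30,3.8,-10,7.5,0,0.03,0,30,3.8,-10,7.5,0,0.03,0]' >/dev/null;  python3 go.py 540.2 -47.4 76 -5.2
```

```text
t 7.5 pos [538.5 -47.5 117.7] rot [-180.     0.3   -5. ] F [-0.5  0.5  0.9] w 29.6 gf 0.0 q7 -98.0
shift [ 0.064 -0.007  1.39 ] turn [-0.005  0.045  0.031] dist 42
```

```bash
python3 -m creep '[30,0.06,0,0.7,0,0.04,0.03,30,0.06,0,1.39,0,0.04,0.03,30,0.06,0,1.39,0,0.04,0.03,30,0.06,0,1.39,0,0.04,0.03,4,0.06,0,1.39,0,0.04,0.03,4,0.06,0,1.39,0,0.04,0.03,4,0.06,0,1.39,0,0.04,0.03,4,0.06,0,1.39,0,0.04,0.03,4,0.06,0,1.39,0,0.04,0.03,4,0.06,0,1.39,0,0.04,0.03]' 40;  python3 go.py
```

```text
time_s: 8.45
tool_pos: [0.5423, -0.0478, 0.0786]
tool_rot: [180.0, -0.3, -5.2]
force: [-0.6, -0.5, 5.9]
grip_width: 0.0096
grasp_force: 40.0
t 8.4 pos [542.3 -47.8  78.6] rot [180.   -0.3  -5.2] F [-0.6 -0.5  5.9] w 9.6 gf 40.0 q7 -100.0
```

```bash
python3 -m creep '[4,0,0,-0.2,0,0,0,4,0,0,-0.5,0,0,0,4,0,0,-1,0,0,0,4,0,0,-2,0,0,0,4,0,0,-4,0,0,0,4,0,0,-5,0,0,0,4,0,0,-5,0,0,0,4,0,0,-5,0,0,0]';  python3 go.py 422 -280 225 -1.5
```

```text
time_s: 9.25
tool_pos: [0.5416, -0.0477, 0.2295]
tool_rot: [180.0, -0.4, -5.2]
force: [0.1, 0.4, -1.3]
grip_width: 0.01
grasp_force: 40.0
t 9.2 pos [541.6 -47.7 229.5] rot [180.   -0.4  -5.2] F [ 0.1  0.4 -1.3] w 10.0 gf 40.0 q7 -96.0
shift [-3.27   8.073  0.133] turn [ 0.008 -0.064 -0.616] dist 261
```

```bash
python3 -m creep '[4,-3.15,9.4,0.1,0,0,-0.6,4,-3.15,9.4,0.1,0,0,-0.6,4,-3.15,9.4,0.1,0,0,-0.6,4,-3.15,9.4,0.1,0,0,-0.6,4,-3.15,9.4,0.1,0,0,-0.6,4,-3.15,9.4,0.1,0,0,-0.6,4,-3.15,9.4,1,0,0,-0.6,4,-3.15,9.4,4,0,0,-0.6,4,-3.15,9.4,5,0,0,-0.6,4,-3.15,9.4,5,0,0,-0.6,4,-3.15,9.4,5,0,0,-0.6]';  python3 go.py 422 -320 39 -1.5
```

```text
time_s: 10.35
tool_pos: [0.4182, -0.3172, 0.0721]
tool_rot: [-179.6, 0.3, -1.6]
force: [-0.8, -0.2, -1.1]
grip_width: 0.0098
grasp_force: 40.0
t 10.3 pos [ 418.2 -317.2   72.1] rot [-179.6    0.3   -1.6] F [-0.8 -0.2 -1.1] w 9.8 gf 40.0 q7 -60.0
shift [0.134 0.099 1.103] turn [-0.064  0.048 -0.014] dist 33
```

```bash
python3 -m creep '[4,0.13,0.1,0.5,-0.06,0.05,0,4,0.13,0.1,0.9,-0.06,0.05,0,4,0.13,0.1,1.05,-0.06,0.05,0,4,0.13,0.1,1.12,-0.06,0.05,0,4,0.13,0.1,1.12,-0.06,0.05,0]';  python3 go.py 422 -320 37 -1.5
```

```text
time_s: 10.85
tool_pos: [0.4262, -0.3232, 0.0442]
tool_rot: [179.6, -0.5, -1.6]
force: [-0.1, -0.4, -0.7]
grip_width: 0.0096
grasp_force: 40.0
t 10.8 pos [ 426.2 -323.2   44.2] rot [179.6  -0.5  -1.6] F [-0.1 -0.4 -0.7] w 9.6 gf 40.0 q7 -61.0
shift [-0.144 -0.105  0.238] turn [ 0.064 -0.09  -0.016] dist 9
```

```bash
python3 -m creep '[4,0,0,0,0,0,0,4,0,0,0,0,0,0,4,0,0,0,0,0,0]' >/dev/null;  python3 go.py 422 -320 37 -1.5;python3 -m creep '[4,0,0,0,0,0,0,4,0,0,0,0,0,0,4,0,0,0,0,0,0]' >/dev/null;  python3 go.py 422 -320 37 -1.5
```

```text
t 11.2 pos [ 426.4 -323.4   44.4] rot [179.6  -0.6  -1.6] F [-0.1  0.  -2.1] w 9.6 gf 40.0 q7 -61.0
shift [-0.151 -0.11   0.243] turn [ 0.068 -0.096 -0.016] dist 9
t 11.4 pos [ 426.1 -323.2   43.9] rot [179.6  -0.5  -1.6] F [ 0.4  0.1 -1.4] w 9.5 gf 40.0 q7 -61.0
shift [-0.143 -0.104  0.229] turn [ 0.063 -0.09  -0.016] dist 9
```

```bash
python3 -m creep '[4,0,0,0.12,0.06,-0.09,0,4,0,0,0.2,0.06,-0.09,0,4,0,0,0.2,0.06,-0.09,0,4,0,0,0.2,0.06,-0.09,0]' >/dev/null;  python3 go.py 422 -320 37 -1.5
```

```text
t 11.8 pos [ 426.4 -323.3   37.8] rot [180.   -0.   -1.6] F [ 0.7  0.5 -1.5] w 9.7 gf 40.0 q7 -61.0
shift [-0.149 -0.107  0.028] turn [ 0.004 -0.003 -0.017] dist 6
```

```bash
python3 -m creep '[4,0,0,0.05,0,0,0,4,0,0,0.05,0,0,0,4,0,0,0.05,0,0,0]' >/dev/null;  python3 go.py; python3 -m creep '[30,0,0,0.05,0,0,0,30,0,0,0.05,0,0,0,30,0,0,0.05,0,0,0,30,0,0,0.05,0,0,0,30,0,0,-1,0,0,0,30,0,0,-4,0,0,0,30,0,0,-6,0,0,0,30,0,0,-6,0,0,0,30,0,0,-6,0,0,0,30,0,0,-6,0,0,0]'; python3 go.py 396 242 215 15.6
```

```text
t 12.2 pos [ 426.4 -323.3   37.6] rot [180.   -0.   -1.6] F [-3.4  2.2  8.8] w 9.6 gf 40.0 q7 -61.0
time_s: 13.15
tool_pos: [0.4268, -0.3236, 0.2178]
tool_rot: [179.9, -0.1, -1.6]
force: [-0.2, 0.8, -0.7]
grip_width: 0.03
grasp_force: 0.0
t 13.2 pos [ 426.8 -323.6  217.8] rot [ 1.799e+02 -1.000e-01 -1.600e+00] F [-0.2  0.8 -0.7] w 30.0 gf 0.0 q7 -59.0
shift [ -1.553 -18.818   0.044] turn [ 0.026 -0.019 -2.866] dist 566
```

```bash
python3 - <<'E'
from h import *
print(*[r for r in ribs(cam('top')) if r[1]<700 and r[2]>-400],sep='\n')
E
python3 go.py 583 233 217 13.4
```

```text
('blue', 583, 233, 13.4, 65, 9, [248.0, 248.0])
('green', 396, 242, 15.8, 63, 8, [244.0, 321.0])
('yellow', 495, 400, -6.2, 67, 13, [182.0, 282.0])
t 13.2 pos [ 425.9 -323.   215.9] rot [180.    0.   -1.6] F [-0.7  0.3 -1.3] w 30.1 gf 0.0 q7 -59.0
shift [  4.718 -18.673  -0.042] turn [ 1.0e-03  5.0e-03 -2.5e+00] dist 578
```

```bash
python3 -m creep '[30,4.7,-18.67,0,0,0,-2.5,30,4.7,-18.67,0,0,0,-2.5,30,4.7,-18.67,0,0,0,-2.5,30,4.7,-18.67,0,0,0,-2.5,30,4.7,-18.67,0,0,0,-2.5,30,4.7,-18.67,0,0,0,-2.5,30,4.7,-18.67,0,0,0,-2.5,30,4.7,-18.67,0,0,0,-2.5,30,4.7,-18.67,0,0,0,-2.5,30,4.7,-18.67,0,0,0,-2.5,30,4.7,-18.67,0,0,0,-2.5,30,4.7,-18.67,0,0,0,-2.5]' >/dev/null; python3 -m creep '[30,0,0,2,0,0,0,30,0,0,4,0,0,0,30,0,0,4,0,0,0,30,0,0,4,0,0,0,30,0,0,4,0,0,0]' >/dev/null; python3 go.py 583 233 35 13.4
```

```text
t 14.9 pos [582.1 232.8  95.2] rot [-1.80e+02  1.00e-01  1.34e+01] F [0.3 0.9 1. ] w 30.0 gf 0.0 q7 -114.0
shift [3.700e-02 2.000e-03 2.008e+00] turn [-0.002  0.022  0.004] dist 60
```

```bash
python3 -m creep '[30,0.03,0,1,0,0.02,0,30,0.03,0,1.8,0,0.02,0,30,0.03,0,2,0,0.02,0,30,0.03,0,2,0,0.02,0,30,0.03,0,2,0,0.02,0]' >/dev/null; python3 go.py 583 233 35 13.4;  python3 -m creep '[4,0,0,0,0,0,0,4,0,0,0,0,0,0,4,0,0,0,0,0,0,4,0,0,0,0,0,0,4,0,0,0,0,0,0,4,0,0,0,0,0,0]' 45 >/dev/null; python3 go.py; python3 -m creep '[4,0,0,-0.5,0,0,0,4,0,0,-1,0,0,0,4,0,0,-3,0,0,0,4,0,0,-6,0,0,0,4,0,0,-6,0,0,0,4,0,0,-6,0,0,0,4,0,0,-6,0,0,0,4,0,0,-6,0,0,0]' >/dev/null; python3 go.py 533.4 -123.1 215 -5.2
```

```text
t 15.4 pos [584.9 233.6  38.2] rot [-180.    -0.3   13.4] F [0.7 0.2 0.4] w 29.9 gf 0.0 q7 -116.0
shift [-0.066  0.006  0.107] turn [-0.002 -0.048 -0.   ] dist 4
t 16.0 pos [583.9 233.3  36.8] rot [180.   -0.2  13.4] F [-0.2 -1.2  4.5] w 9.6 gf 45.0 q7 -116.0
t 16.8 pos [582.6 232.3 215.3] rot [179.9  -0.   13.4] F [ 0.6 -0.3 -2.4] w 9.2 gf 45.0 q7 -111.0
shift [-4.339 11.143  0.022] turn [ 1.0e-02 -3.0e-03  3.1e+00] dist 359
```

```bash
python3 -m creep '[4,-4.34,11.14,0,0,0,3.1,4,-4.34,11.14,0,0,0,3.1,4,-4.34,11.14,0,0,0,3.1,4,-4.34,11.14,0,0,0,3.1,4,-4.34,11.14,0,0,0,3.1,4,-4.34,11.14,0,0,0,3.1,4,-4.34,11.14,0,0,0,3.1,4,-4.34,11.14,0,0,0,3.1,4,-4.34,11.14,0,0,0,3.1,4,-4.34,11.14,0,0,0,3.1]' >/dev/null;python3 -m creep '[4,0,0,1.5,0,0,0,4,0,0,2.2,0,0,0,4,0,0,2.2,0,0,0,4,0,0,2.2,0,0,0,4,0,0,2.2,0,0,0]' >/dev/null; python3 go.py 533.4 -123.1 109 -5.2
python3 - <<'E'
from h import *
c=cam('top'); cv2.imwrite('pics/a.png',cv2.resize(c['color'][210:330,290:450],None,fx=5,fy=5,interpolation=2)[...,::-1])
c=cam('scene'); print([round(v) for v in proj(c,(.5334,-.1231,.07))]); u,v=map(int,proj(c,(.5334,-.1231,.07))); cv2.imwrite('pics/b.png',cv2.resize(c['color'][v-70:v+70,u-90:u+90],None,fx=4,fy=4,interpolation=2)[...,::-1])
E
```

```text
t 18.3 pos [ 535.6 -121.4  151.7] rot [-180.    -0.3   -5.1] F [ 0.9  0.1 -1.1] w 9.4 gf 45.0 q7 -90.0
shift [-0.076  0.065  1.424] turn [-0.002 -0.046  0.018] dist 43
[384, 202]
```

View pics/a.png

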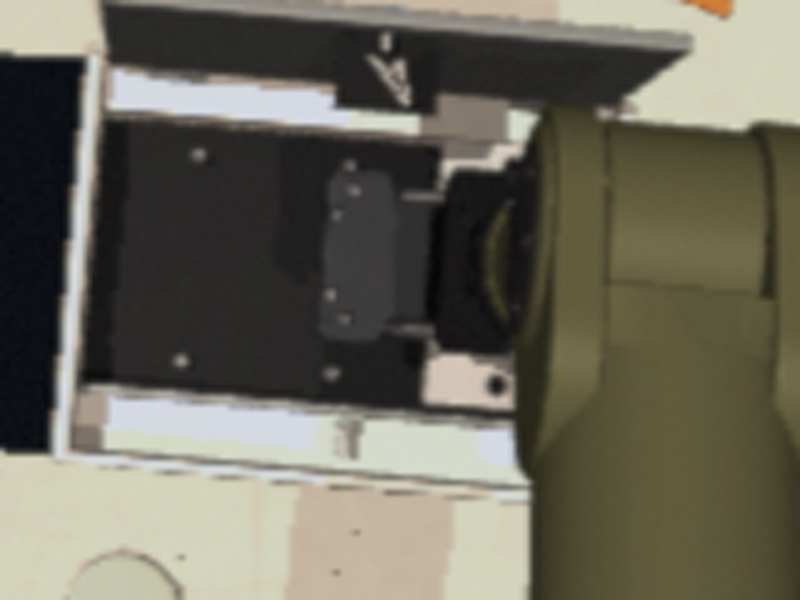

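The near hole shows at about full-image pixel (389.4,286.8). The pins of bays 3 and 2 are visible at crop (198,155)/(180,360) and (349,165)/(332,373). I'll work out the carrier's offset in the grip from the hole.

```bash
python3 - <<'E'
from h import *
c=cam('top'); g=cv2.cvtColor(c['color'],cv2.COLOR_RGB2GRAY).astype(float)
u,v=389,287; w=g[v-3:v+4,u-3:u+4]; w=np.clip(np.percentile(w,70)-20-w,0,None); y,x=np.mgrid[-3:4,-3:4]
p=(u+(w*x).sum()/w.sum(),v+(w*y).sum()/w.sum()); o=env.get_obs(); P=np.array(o['tool_pos'])*1000
H=ray(c,*p,(P[2]-36.8+4)/1000)*1000; t=np.radians(o['tool_rot'][2]); ex=np.array([np.cos(t),np.sin(t)])
print(np.round(p,1),H.round(1),P.round(1),'carrier centre-TCP in tool x:',(H[:2]+52*ex-P[:2])@ex,'lateral y(left)',(H[:2]+52*ex-P[:2])@[-ex[1],ex[0]])
E
python3 go.py 533.4 -123.1 109 -5.2
```

```text
[389.3 286.5] [ 484.  -118.4  118.7] [ 535.2 -122.2  151.5] carrier centre-TCP in tool x: 0.6663497565958322 lateral y(left) -0.8216393741930916
t 18.4 pos [ 535.2 -122.2  151.5] rot [180.   -0.3  -5.2] F [-0.  -0.3 -1.1] w 9.3 gf 45.0 q7 -90.0
shift [-0.063  0.034  1.417] turn [ 0.002 -0.043  0.004] dist 43
```

```bash
python3 -m creep '[4,-0.07,0.02,0.8,0,-0.04,0,4,-0.07,0.02,1.4,0,-0.04,0,4,-0.07,0.02,1.4,0,-0.04,0,4,-0.07,0.02,1.4,0,-0.04,0,4,-0.07,0.02,1.4,0,-0.04,0]' >/dev/null; python3 go.py 533 -122.6 102 -5.2
```

```text
t 18.9 pos [ 533.1 -122.9  109.5] rot [180.   -0.   -5.2] F [ 0.7  0.2 -1.2] w 9.4 gf 45.0 q7 -91.0
shift [-0.006 -0.011  0.25 ] turn [ 0.001 -0.001 -0.   ] dist 8
```

```bash
python3 -m creep '[4,0,-0.01,0.2,0,0,0,4,0,-0.01,0.35,0,0,0,4,0,-0.01,0.5,0,0,0,4,0,-0.01,0.5,0,0,0]' >/dev/null; python3 go.py 533 -122.6 84 -5.2;  python3 -m creep '[4,0,0,0.1,0,0,0,4,0,0,0.2,0,0,0,4,0,0,0.3,0,0,0,4,0,0,0.3,0,0,0]' >/dev/null; python3 go.py 533 -122.6 81 -5.2
```

```text
t 19.4 pos [ 532.7 -122.5   92.5] rot [-1.8e+02  1.0e-01 -5.2e+00] F [ 1.6 -0.6 -2.9] w 9.3 gf 45.0 q7 -91.0
shift [0.011 0.004 0.285] turn [-0.006  0.009  0.002] dist 9
t 19.8 pos [ 532.7 -122.5   83.9] rot [-1.8e+02  1.0e-01 -5.2e+00] F [ 4.3 -0.5 -3.2] w 9.3 gf 45.0 q7 -92.0
shift [0.011 0.003 0.097] turn [-0.004  0.009  0.001] dist 3
```

```bash
python3 -m creep '[4,0.03,0,0.05,0,0,0,4,0.03,0,0.1,0,0,0,4,0.03,0,0.12,0,0,0,4,0.03,0,0.12,0,0,0]' >/dev/null; python3 go.py; python3 -m creep '[25,0.03,0,0,0,0,0,25,0.03,0,0,0,0,0,25,0.03,0,0,0,0,0,25,0.03,0,0,0,0,0,25,0.03,0,-1,0,0,0,25,0.03,0,-3,0,0,0,30,0.03,0,-4.5,0,0,0,30,0.03,0,-4.5,0,0,0,30,0.03,0,-4.5,0,0,0]' >/dev/null; python3 - <<'E'
from h import *
print(*[r for r in ribs(cam('top')) if r[1]<700 and r[2]>-400],sep='\n')
E
python3 go.py 396 242 215 15.6
```

```text
t 20.1 pos [ 532.8 -122.5   80.8] rot [-180.     0.2   -5.2] F [-0.2  0.9  3.9] w 9.4 gf 45.0 q7 -92.0
('green', 396, 242, 15.8, 63, 8, [244.0, 321.0])
('yellow', 495, 400, -6.2, 67, 13, [182.0, 282.0])
('red', 425, -323, -5.4, 66, 15, [465.0, 309.0])
t 21.1 pos [ 534.  -122.8  215.3] rot [-1.8e+02  1.0e-01 -5.2e+00] F [-0.4  0.4  0.7] w 29.8 gf 0.0 q7 -88.0
shift [ -5.685 -11.691   0.022] turn [-0.004  0.019 -3.467] dist 390
```

```bash
python3 -m creep '[30,-5.68,-11.69,0,0,0,-3.47,30,-5.68,-11.69,0,0,0,-3.47,30,-5.68,-11.69,0,0,0,-3.47,30,-5.68,-11.69,0,0,0,-3.47,30,-5.68,-11.69,0,0,0,-3.47,30,-5.68,-11.69,0,0,0,-3.47,30,-5.68,-11.69,0,0,0,-3.47,30,-5.68,-11.69,0,0,0,-3.47,30,-5.68,-11.69,0,0,0,-3.47,30,-5.68,-11.69,2,0,0,-3.47,30,-5.68,-11.69,3,0,0,-3.47]' >/dev/null; python3 -m creep '[30,0,0,1,0,0,0,30,0,0,1,0,0,0,30,0,0,1,0,0,0,30,0,0,1,0,0,0]' >/dev/null; python3 - <<'E'
from h import *
print(*[r for n in('top','scene') for r in ribs(cam(n)) if r[1]<700 and r[2]>-400],sep='\n')
E
python3 go.py 396 242 36.5 15.6
```

```text
('blue', 533, -128, -4.5, 67, 9, [388.0, 267.0])
('yellow', 495, 400, -5.8, 67, 13, [182.0, 282.0])
('red', 425, -323, -1.2, 66, 15, [465.0, 309.0])
('blue', 555, -151, -4.9, 81, 25, [383.0, 205.0])
('green', 382, 244, 15.7, 40, 8, [323.0, 346.0])
('yellow', 491, 408, -6.2, 79, 13, [220.0, 366.0])
('red', 422, -313, -1.9, 75, 33, [466.0, 198.0])
t 22.7 pos [397.2 242.5  97.5] rot [-1.799e+02 -1.000e-01  1.560e+01] F [0.7 0.3 0.4] w 29.9 gf 0.0 q7 -114.0
shift [-0.046  0.006  2.032] turn [-0.009 -0.01  -0.   ] dist 61
```

```bash
python3 -m creep '[30,-0.04,0,1,0,0,0,30,-0.04,0,1.8,0,0,0,30,-0.04,0,2,0,0,0,30,-0.04,0,2,0,0,0,30,-0.04,0,2,0,0,0]' >/dev/null; python3 go.py;  python3 -m creep '[4,0,0,0,0,0,0,4,0,0,0,0,0,0,4,0,0,0,0,0,0,4,0,0,0,0,0,0,4,0,0,0,0,0,0,4,0,0,0,0,0,0]' 45 >/dev/null; python3 go.py; python3 -m creep '[4,0,0,-0.5,0,0,0,4,0,0,-1,0,0,0,4,0,0,-3,0,0,0,4,0,0,-6,0,0,0,4,0,0,-6,0,0,0,4,0,0,-6,0,0,0,4,0,0,-6,0,0,0,4,0,0,-6,0,0,0]' >/dev/null; python3 go.py 540.2 -47.4 215 -5.2
```

```text
t 23.2 pos [395.7 242.4  37.3] rot [-179.9   -0.    15.6] F [0.1 0.2 0.2] w 30.0 gf 0.0 q7 -120.0
t 23.8 pos [395.1 242.3  36.5] rot [-1.799e+02  1.000e-01  1.560e+01] F [-0.5  1.5  5.9] w 10.0 gf 45.0 q7 -120.0
t 24.6 pos [394.2 240.9 214.6] rot [-180.     0.3   15.6] F [-0.1 -0.6 -1.6] w 9.5 gf 45.0 q7 -106.0
shift [ 2.101 10.567 -0.027] turn [3.000e-03 4.200e-02 3.469e+00] dist 323
```

```bash
python3 -m creep '[4,2.1,10.57,0,0,0,3.47,4,2.1,10.57,0,0,0,3.47,4,2.1,10.57,0,0,0,3.47,4,2.1,10.57,0,0,0,3.47,4,2.1,10.57,0,0,0,3.47,4,2.1,10.57,0,0,0,3.47,4,2.1,10.57,0,0,0,3.47,4,2.1,10.57,0,0,0,3.47,4,2.1,10.57,0,0,0,3.47,4,2.1,10.57,0,0,0,3.47]' >/dev/null;python3 -m creep '[4,0,0,1.5,0,0,0,4,0,0,2.9,0,0,0,4,0,0,2.9,0,0,0,4,0,0,2.9,0,0,0,4,0,0,2.9,0,0,0]' >/dev/null; python3 go.py 540 -46.9 109 -5.2
python3 - <<'E'
from h import *
c=cam('top'); o=env.get_obs(); P=np.array(o['tool_pos'])*1000; t=np.radians(o['tool_rot'][2]); ex=np.array([np.cos(t),np.sin(t)])
for s in(-1,1): print(s,np.round(proj(c,np.r_[P[:2]+s*52*ex,P[2]-32]/1000),1))
cv2.imwrite('pics/d.png',cv2.resize(c['color'][220:310,300:420],None,fx=6,fy=6,interpolation=2)[...,::-1])
E
```

```text
t 26.1 pos [542.6 -45.9 131. ] rot [-1.8e+02 -1.0e-01 -5.1e+00] F [ 0.5 -0.5 -1.4] w 9.7 gf 45.0 q7 -100.0
shift [-0.086  0.04   0.733] turn [-0.002 -0.017  0.012] dist 22
-1 [356.4 283.6]
1 [360.  240.9]
```

View pics/d.png

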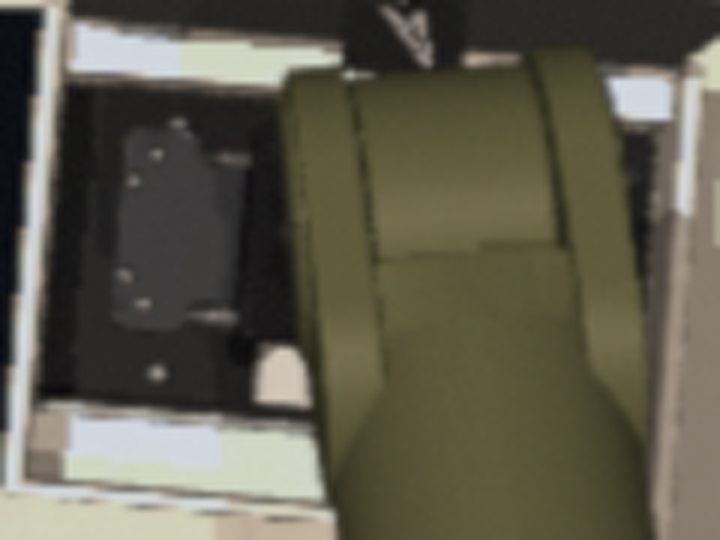

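The plate's front-left corner shows at crop (278,403), full-image about (346,287). The hole is hidden by the arm, so I'll use the front edge to get the lengthwise offset.

```bash
python3 - <<'E'
from h import *
c=cam('top'); o=env.get_obs(); P=np.array(o['tool_pos'])*1000; t=np.radians(o['tool_rot'][2]); ex=np.array([np.cos(t),np.sin(t)])
g=cv2.cvtColor(c['color'],cv2.COLOR_RGB2GRAY).astype(float)
for u in(344,346,348,350):
    col=g[277:293,u]; r=np.arange(277,293); hi=col[3:7].max(); th=(hi+35)/2
    i=[k for k in range(4,15) if col[k]>=th>col[k+1]][0]; v=r[i]+(col[i]-th)/(col[i]-col[i+1])
    W=ray(c,u,v,(P[2]-36.5+3)/1000)*1000; print(u,round(v,2),((W[:2]-P[:2])@ex+63).round(2))
E
```

```text
344 286.7 0.95
346 286.8 1.12
348 286.87 1.37
350 287.32 0.72
```

```bash
python3 -m creep '[4,-0.08,0.03,0.4,0,0,0,4,-0.08,0.03,0.75,0,0,0,4,-0.08,0.03,0.75,0,0,0,4,-0.08,0.03,0.75,0,0,0,4,-0.08,0.03,0.75,0,0,0]' >/dev/null; python3 go.py 539.7 -46.9 94 -5.2
```

```text
t 26.7 pos [538.6 -47.3 106. ] rot [-1.8e+02  1.0e-01 -5.2e+00] F [-0.6 -1.2 -1. ] w 9.8 gf 45.0 q7 -101.0
shift [ 0.035 -0.016  0.401] turn [-0.005  0.02   0.   ] dist 12
```

```bash
python3 -m creep '[4,0.04,-0.01,0.1,0,0.02,0,4,0.04,-0.01,0.25,0,0.02,0,4,0.04,-0.01,0.4,0,0.02,0,4,0.04,-0.01,0.4,0,0.02,0]' >/dev/null; python3 go.py 539.7 -46.9 84 -5.2;  python3 -m creep '[4,0,0,0.1,0,0,0,4,0,0,0.2,0,0,0,4,0,0,0.3,0,0,0,4,0,0,0.3,0,0,0]' >/dev/null; python3 go.py 539.7 -46.9 80.5 -5.2
```

```text
t 27.1 pos [539.  -47.1  93. ] rot [-1.8e+02  1.0e-01 -5.2e+00] F [ 0.1 -0.2 -1.7] w 9.7 gf 45.0 q7 -101.0
shift [ 0.024 -0.009  0.301] turn [-0.005  0.017  0.001] dist 9
t 27.5 pos [539.3 -47.1  84.4] rot [-1.8e+02  1.0e-01 -5.2e+00] F [-0.3  0.4 -2.3] w 9.6 gf 45.0 q7 -102.0
shift [ 0.013 -0.009  0.131] turn [-0.004  0.009  0.   ] dist 4
```

Going on freely; seat, release, and look.

```bash
python3 -m creep '[4,0,0,0.05,0,0,0,4,0,0,0.1,0,0,0,4,0,0,0.14,0,0,0,4,0,0,0.14,0,0,0]' >/dev/null; python3 go.py; python3 -m creep '[25,0,0,0,0,0,0,25,0,0,0,0,0,0,25,0,0,0,0,0,0,25,0,0,0,0,0,0,25,0,0,-1,0,0,0,25,0,0,-3,0,0,0,30,0,0,-4.5,0,0,0,30,0,0,-4.5,0,0,0,30,0,0,-4.5,0,0,0]' >/dev/null; python3 - <<'E'
from h import *
print(*[r for n in('top','scene') for r in ribs(cam(n)) if r[1]<700 and r[2]>-400],sep='\n')
E
python3 go.py 495 400 215 -6
```

```text
t 27.9 pos [539.6 -47.2  80.7] rot [-180.     0.    -5.2] F [-0.8 -0.5 -1.3] w 9.5 gf 45.0 q7 -102.0
('yellow', 495, 400, -6.2, 67, 13, [182.0, 282.0])
('red', 425, -323, -1.2, 66, 15, [465.0, 309.0])
('blue', 559, -152, -2.6, 71, 23, [382.0, 202.0])
('yellow', 491, 408, -6.2, 79, 13, [220.0, 366.0])
('red', 423, -313, -1.9, 76, 33, [466.0, 198.0])
t 28.9 pos [538.9 -47.3 214.6] rot [-1.8e+02  1.0e-01 -5.2e+00] F [ 0.  -0.1 -1. ] w 29.8 gf 0.0 q7 -97.0
shift [-2.8100e+00 -1.4716e+01 -4.0000e-03] turn [-0.002  0.018  0.133] dist 449
```

```bash
python3 -m creep '[30,-2.81,-14.75,0,0,0,0.13,30,-2.81,-14.75,0,0,0,0.13,30,-2.81,-14.75,0,0,0,0.13,30,-2.81,-14.75,0,0,0,0.13,30,-2.81,-14.75,0,0,0,0.13,30,-2.81,-14.75,0,0,0,0.13,30,-2.81,-14.75,0,0,0,0.13,30,-2.81,-14.75,0,0,0,0.13,30,-2.81,-14.75,0,0,0,0.13,30,-2.81,-14.75,0,0,0,0.13,30,-2.81,-14.75,3,0,0,0.13,30,-2.81,-14.75,4,0,0,0.13]' >/dev/null; python3 -m creep '[30,0,0,0,0,0,0,30,0,0,0,0,0,0,30,0,0,0,0,0,0,30,0,0,0,0,0,0]' >/dev/null; python3 - <<'E'
from h import *
print(*[r for n in('top','scene') for r in ribs(cam(n)) if r[1]<700 and r[2]>-400],sep='\n')
c=cam('top');print(*ribs(c,.074),sep='\n') 
E
python3 go.py 495 402 36.5 -6
```

```text
('blue', 533, -128, -5.1, 67, 9, [388.0, 267.0])
('red', 425, -323, -1.2, 66, 15, [465.0, 309.0])
('blue', 555, -151, -4.9, 81, 25, [383.0, 205.0])
('green', 564, -73, -5.7, 79, 22, [360.0, 219.0])
('yellow', 492, 408, -6.2, 83, 12, [219.0, 366.0])
('red', 422, -313, -1.9, 75, 33, [466.0, 198.0])
('blue', 450, -656, 84.9, 170, 65, [605.0, 300.0])
('blue', 532, -122, -5.1, 65, 9, [388.0, 267.0])
('blue', 736, -235, -21.2, 66, 8, [432.0, 185.0])
('blue', 913, -111, -73.2, 49, 48, [382.0, 117.0])
('blue', 1080, -396, 86.3, 61, 24, [495.0, 52.0])
('red', 356, -638, 89.9, 42, 10, [599.0, 338.0])
('red', 428, -311, 2.6, 64, 15, [465.0, 309.0])
('red', 455, -533, 2.9, 202, 6, [555.0, 298.0])
('red', 543, -655, 78.4, 78, 18, [603.0, 262.0])
t 30.6 pos [496.6 401.7 117.7] rot [-1.799e+02 -1.000e-01 -6.000e+00] F [ 0.   0.7 -0.2] w 30.2 gf 0.0 q7 -152.0
shift [-5.900e-02  2.000e-03  2.707e+00] turn [-0.02  -0.02   0.001] dist 81
```

```bash
python3 -m creep '[30,0,0,-1,0,0,-15,30,0,0,-1,0,0,-15,30,0,0,-1,0,0,-15,30,0,0,-1,0,0,-15,30,0,0,-1,0,0,-15,30,0,0,-1,0,0,-15,30,0,0,-1,0,0,-15,30,0,0,-1,0,0,-15,30,0,0,-1,0,0,-15,30,0,0,-1,0,0,-15,30,0,0,-1,0,0,-15,30,0,0,-1,0,0,-15]' >/dev/null; python3 go.py;  python3 -m creep '[30,0,0,0,0,0,-15,30,0,0,0,0,0,-15,30,0,0,0,0,0,-15,30,0,0,0,0,0,-15,30,0,0,0,0,0,-15,30,0,0,0,0,0,-15,30,0,0,0,0,0,-15,30,0,0,0,0,0,-15,30,0,0,0,0,0,-15,30,0,0,0,0,0,-15,30,0,0,0,0,0,-15,30,0,0,0,0,0,-15]' >/dev/null; python3 go.py 495 402 100 174
```

```text
t 31.9 pos [496.2 401.2 146.5] rot [ 1.8e+02 -1.0e-01  8.4e+01] F [0.2 0.5 0.2] w 30.0 gf 0.0 q7 -69.0
t 33.0 pos [496.1 401.1 146.2] rot [180.    0.  173.9] F [-0.1  0.6 -0.4] w 30.0 gf 0.0 q7 14.0
shift [0.038 0.026 1.54 ] turn [ 0.003  0.002 -0.015] dist 46
```

```bash
python3 -m creep '[30,0.04,-0.03,1.5,0,0,0,30,0.04,-0.03,2.8,0,0,0,30,0.04,-0.03,3.4,0,0,0,30,0.04,-0.03,3.65,0,0,0,30,0.04,-0.03,3.65,0,0,0,30,0.04,-0.03,3.65,0,0,0]' >/dev/null; python3 go.py;  python3 -m creep '[4,0,0,0,0,0,0,4,0,0,0,0,0,0,4,0,0,0,0,0,0,4,0,0,0,0,0,0,4,0,0,0,0,0,0,4,0,0,0,0,0,0]' 45 >/dev/null; python3 go.py; python3 -m creep '[4,0,0,-0.5,0,0,0,4,0,0,-1,0,0,0,4,0,0,-3,0,0,0,4,0,0,-6,0,0,0,4,0,0,-6,0,0,0,4,0,0,-6,0,0,0,4,0,0,-6,0,0,0,4,0,0,-6,0,0,0]' >/dev/null; python3 go.py 546.5 28.7 215 174.8
```

```text
t 33.6 pos [495.1 401.5  38.3] rot [1.799e+02 1.000e-01 1.740e+02] F [ 0.4 -0.1  0.3] w 29.8 gf 0.0 q7 10.0
t 34.2 pos [494.8 401.1  37.3] rot [179.9   0.  174. ] F [0.1 1.6 5. ] w 9.5 gf 45.0 q7 10.0
t 35.0 pos [494.2 399.5 215.6] rot [-179.9   -0.   174. ] F [ 0.7 -0.2 -1.7] w 9.8 gf 45.0 q7 17.0
shift [ -3.02  -12.112   0.036] turn [-0.015 -0.006 -0.129] dist 374
```

```bash
python3 -m creep '[4,-3.02,-12.11,0,0,0,-0.13,4,-3.02,-12.11,0,0,0,-0.13,4,-3.02,-12.11,0,0,0,-0.13,4,-3.02,-12.11,0,0,0,-0.13,4,-3.02,-12.11,0,0,0,-0.13,4,-3.02,-12.11,0,0,0,-0.13,4,-3.02,-12.11,0,0,0,-0.13,4,-3.02,-12.11,0,0,0,-0.13,4,-3.02,-12.11,0,0,0,-0.13,4,-3.02,-12.11,0,0,0,-0.13]' >/dev/null;python3 -m creep '[4,0,0,1.5,0,0,0,4,0,0,2.9,0,0,0,4,0,0,2.9,0,0,0,4,0,0,2.9,0,0,0,4,0,0,2.9,0,0,0]' >/dev/null; python3 go.py 546.5 28.7 109 174.8
python3 - <<'E'
from h import *
c=cam('top'); o=env.get_obs(); P=np.array(o['tool_pos'])*1000; t=np.radians(o['tool_rot'][2]-180); ex=np.array([np.cos(t),np.sin(t)])
for s in(-1,1): print(s,np.round(proj(c,np.r_[P[:2]+s*52*ex,P[2]-32]/1000),1))
cv2.imwrite('pics/e.png',cv2.resize(c['color'][220:310,290:410],None,fx=6,fy=6,interpolation=2)[...,::-1])
E
```

```text
t 36.5 pos [548.   31.2 131.5] rot [179.9   0.2 174.9] F [ 0.7 -0.1 -0.8] w 9.6 gf 45.0 q7 57.0
shift [ 0.044 -0.088  0.748] turn [0.013 0.027 0.018] dist 23
-1 [324.6 281.4]
1 [328.3 238.8]
```

View pics/e.png

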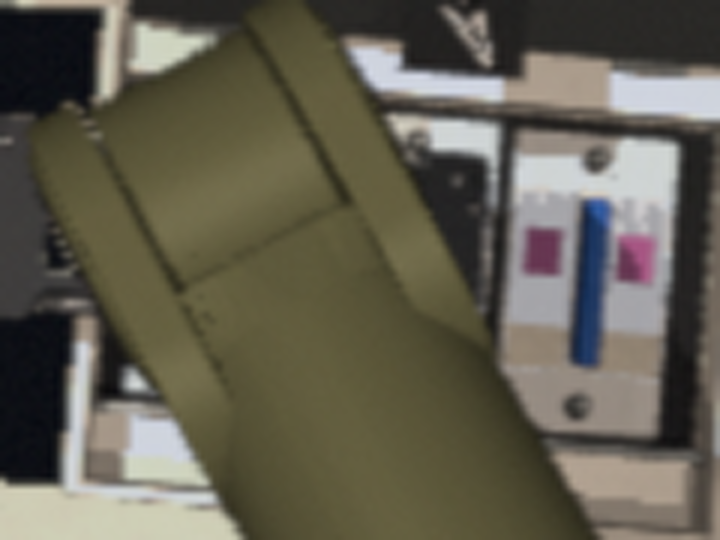

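Blue is seated with both pin tips showing in its holes, at crop (597,158) and (577,405). Yellow's front edge shows at crop (135,392).

```bash
python3 - <<'E'
from h import *
c=cam('top'); o=env.get_obs(); P=np.array(o['tool_pos'])*1000; t=np.radians(o['tool_rot'][2]-180); ex=np.array([np.cos(t),np.sin(t)])
g=cv2.cvtColor(c['color'],cv2.COLOR_RGB2GRAY).astype(int)
print(P.round(1)); print(g[278:290,309:318])
for u in(311,312,313,314):
  for v in(284.5,285.5):
    W=ray(c,u,v,(P[2]-37.3+3)/1000)*1000; print(u,v,((W[:2]-P[:2])@ex+63).round(2))
E
python3 go.py 546.5 28.7 109 174.8
```

```text
[548.1  30.4 131.4]
[[ 23  33  51  66  80  93  96  98  99]
 [ 23  26  40  51  64  88  97 100 102]
 [ 25  28  39  52  63  80  98 102 103]
 [ 27  46  87 101  62  69  91 104 106]
 [ 27  62 131 167 103  70  78 101 107]
 [ 31  77 150 198 179 120  75  92 108]
 [ 26  73 145 195 196 165  91  80 102]
 [ 19  33  63  91 104  96  77  77  92]
 [ 59  58  61  67  66  56  53  55  74]
 [151 152 153 155 143 114 104  96  88]
 [147 155 165 163 160 153 144 140 128]
 [152 155 172 189 169 159 144 138 133]]
311 284.5 0.74
311 285.5 -1.67
312 284.5 0.95
312 285.5 -1.46
313 284.5 1.16
313 285.5 -1.25
314 284.5 1.37
314 285.5 -1.04
t 36.6 pos [548.1  30.4 131.4] rot [180.    0.2 174.8] F [-0.3  0.4 -1.8] w 9.5 gf 45.0 q7 57.0
shift [ 0.051 -0.063  0.748] turn [0.007 0.031 0.007] dist 23
```

```bash
python3 -m creep '[4,0.02,-0.06,0.4,0,0.03,0,4,0.02,-0.06,0.75,0,0.03,0,4,0.02,-0.06,0.75,0,0.03,0,4,0.02,-0.06,0.75,0,0.03,0,4,0.02,-0.06,0.75,0,0.03,0]' >/dev/null; python3 go.py 547.2 28.7 94 174.8
```

```text
t 37.1 pos [546.1  28.1 106.9] rot [180.   -0.2 174.8] F [ 0.2  0.2 -0.8] w 9.6 gf 45.0 q7 56.0
shift [-0.035  0.024  0.43 ] turn [ 0.006 -0.03   0.002] dist 13
```

```bash
python3 -m creep '[4,-0.03,0.02,0.1,0,-0.03,0,4,-0.03,0.02,0.25,0,-0.03,0,4,-0.03,0.02,0.4,0,-0.03,0,4,-0.03,0.02,0.4,0,-0.03,0]' >/dev/null; python3 go.py 547.2 28.7 84 174.8;  python3 -m creep '[4,0,0,0.1,0,0,0,4,0,0,0.2,0,0,0,4,0,0,0.3,0,0,0,4,0,0,0.3,0,0,0]' >/dev/null; python3 go.py 547.2 28.7 81 174.8
```

```text
t 37.5 pos [546.4  28.3  94. ] rot [ 1.800e+02 -1.000e-01  1.748e+02] F [ 0.1  0.4 -0.3] w 9.9 gf 45.0 q7 56.0
shift [-0.027  0.017  0.332] turn [ 0.002 -0.014  0.001] dist 10
t 38.0 pos [546.6  28.3  85.3] rot [180.   -0.  174.8] F [-0.  -0.2 -1.8] w 9.4 gf 45.0 q7 55.0
shift [-0.018  0.013  0.143] turn [ 0.003 -0.008  0.001] dist 4
```

```bash
python3 -m creep '[4,0,0,0.05,0,0,0,4,0,0,0.1,0,0,0,4,0,0,0.14,0,0,0,4,0,0,0.14,0,0,0]' >/dev/null; python3 go.py; python3 -m creep '[25,0,0,0,0,0,0,25,0,0,0,0,0,0,25,0,0,0,0,0,0,25,0,0,0,0,0,0,25,0,0,-1,0,0,0,25,0,0,-3,0,0,0,30,0,0,-4.5,0,0,0,30,0,0,-6,0,0,0,30,0,0,-6,0,0,0]' >/dev/null; python3 -m creep '[0,3,7,0,0,0,0,0,3,7,0,0,0,0,0,3,7,0,0,0,0,0,3,7,0,0,0,0,0,3,7,0,0,0,0,0,3,7,0,0,0,0]'; python3 - <<'E'
from h import *
c=cam('top');print(*[r for r in ribs(c,.074) if r[1]<700 and r[2]>-400],sep='\n')
cv2.imwrite('pics/f.png',cv2.resize(c['color'][200:350,300:510],None,fx=3.8,fy=3.8,interpolation=2)[...,::-1])
P=cloud(c)
d=P[160:250,280:440].reshape(-1,3); d=d[d[:,2]>.2]; print('door',d[:,0].min(),d[:,0].max(),d[:,2].max())
E
```

```text
t 38.4 pos [546.8  28.4  81.4] rot [180.   -0.  174.8] F [ 0.1 -0.5 -1.5] w 9.8 gf 45.0 q7 55.0
time_s: 39.85
tool_pos: [0.4731, 0.2512, 0.2619]
tool_rot: [179.9, -0.0, 175.4]
force: [0.4, 0.2, 0.3]
grip_width: 0.0014
grasp_force: 0.0
('blue', 532, -122, -4.8, 65, 9, [388.0, 267.0])
('yellow', 547, 28, -5.2, 65, 8, [328.0, 261.0])
('red', 428, -309, -1.3, 64, 12, [465.0, 309.0])
door 0.4999979341559265 0.652750029259348 1.3008930554489293
```

View pics/f.png

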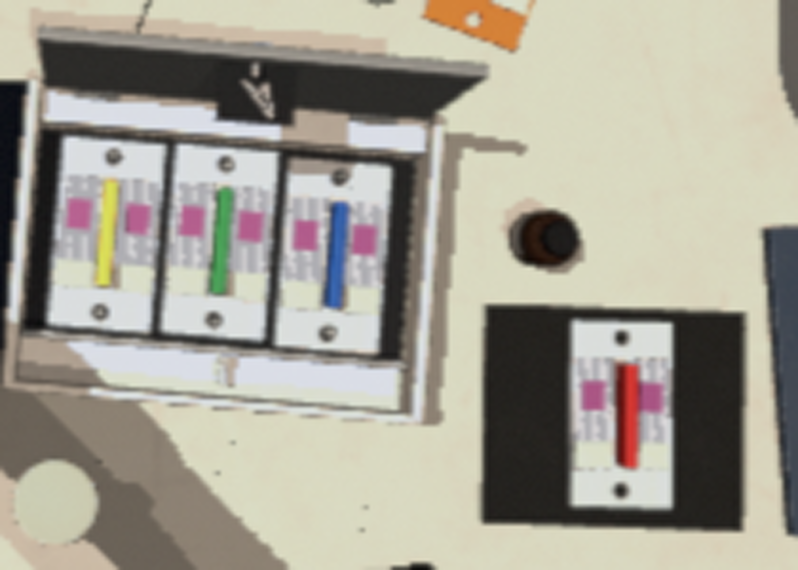

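All three fresh carriers are seated with pin tips in every hole (crop yellow (113,156)/(100,312), green (226,163)/(213,320), blue (340,176)/(328,333)). The red one lies flat on the mat at (622,415), and the bottle stands untouched at (547,238). Next I close the door by reaching over and pushing from behind.

```bash
cat > arc.py <<'E'
from h import *; from st import w
for th in (91.7,85,75,65,55,45,35,25,15,8,3):
    t=np.radians(th); r=150+28*(90-min(th,90))/90
    lx=95-r*np.cos(t)+8*np.sin(t)+9.5; z=86+r*np.sin(t)+8*np.cos(t)+22
    print(th,np.round([lx,z],1),np.round(w(lx,0),1))
c=cam('top'); P=cloud(c)
m=(P[...,0]>.66)&(P[...,0]<.9)&(P[...,1]>-.25)&(P[...,1]<.15)&(P[...,2]>.12)&(P[...,2]<1.2)
print('obst',m.sum(),P[m].min(0) if m.any() else '')
E
python3 arc.py; python3 -c "from st import w;print(w(150,0))"; python3 go.py 684 -61 400 174.8
```

```text
91.7 [116.9 257.7] [650.8 -58.4]
85 [ 99.3 259.7] [633.2 -56.8]
75 [ 72.2 259.5] [606.2 -54.4]
65 [ 45.1 254.4] [579.2 -52. ]
55 [ 18.8 244.4] [553.  -49.7]
45 [ -5.8 229.6] [528.5 -47.5]
35 [-27.8 210.4] [506.6 -45.5]
25 [-46.4 187.2] [488.1 -43.9]
15 [-60.9 160.6] [473.7 -42.6]
8 [-68.2 140.3] [466.4 -41.9]
3 [-71.9 125.3] [462.7 -41.6]
obst 779 [ 0.8399575  -0.13923164  0.12003193]
(683.7061598116154, -61.334144529966224)
t 40.0 pos [476.  246.  261.3] rot [-180.    -0.   174.9] F [ 0.7 -0.9  0.1] w 0.3 gf 0.0 q7 42.0
shift [-7.813 -9.581 -4.617] turn [-0.005 -0.     0.02 ] dist 396
```

```bash
python3 -m creep '[0,0,0,-1.6,0,0,0,0,0,0,-3.2,0,0,0,0,0,0,-4.6,0,0,0,0,-7.8,-9.6,-4.6,0,0,0,0,-7.8,-9.6,-4.6,0,0,0,0,-7.8,-9.6,-4.6,0,0,0,0,-7.8,-9.6,-4.6,0,0,0,0,-7.8,-9.6,-4.6,0,0,0,0,-7.8,-9.6,-4.6,0,0,0,0,-7.8,-9.6,-4.6,0,0,0,0,-7.8,-9.6,-4.6,0,0,0,0,-7.8,-9.6,-4.6,0,0,0]' >/dev/null; python3 -m creep '[0,0,0,0,0,0,0,0,0,0,0,0,0,0,0,0,0,0,0,0,0]' >/dev/null; python3 go.py 684 -61 258 174.8
```

```text
t 41.5 pos [682.7 -61.2 400.2] rot [-180.     0.   174.9] F [-1.1 -0.2 -0.5] w 0.2 gf 0.0 q7 71.0
shift [-0.042  0.011  4.74 ] turn [-0.002  0.005  0.018] dist 142
```

```bash
python3 -m creep '[0,0,0,1.5,0,0,0,0,0,0,3,0,0,0,0,0,0,4.2,0,0,0,0,0,0,4.7,0,0,0,0,0,0,4.7,0,0,0,0,0,0,4.7,0,0,0]' >/dev/null; python3 go.py 650.8 -58.4 258 174.8; python3 - <<'E'
from h import *
c=cam('scene'); save(c,'g.png')
E
```

```text
t 42.0 pos [683.9 -61.8 260.6] rot [1.800e+02 1.000e-01 1.748e+02] F [ 0.3 -0.2 -0. ] w 0.3 gf 0.0 q7 69.0
shift [1.109 0.012 0.084] turn [0.007 0.022 0.004] dist 33
```

View pics/g.png

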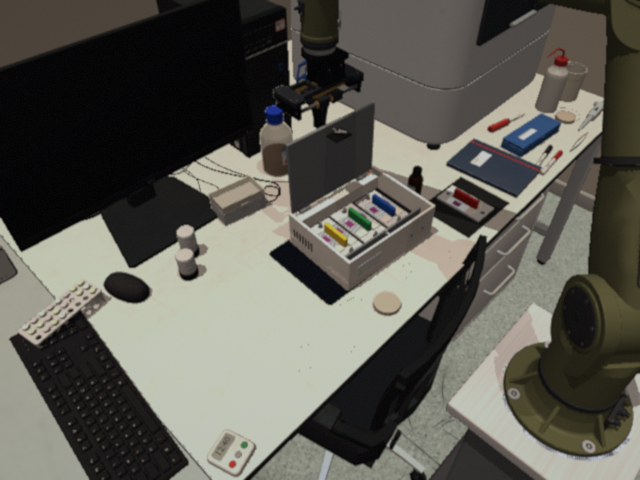

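```bash
python3 -m creep '[0,0.5,0,0.05,0,0.02,0,0,0.9,0,0.1,0,0.02,0,0,1.1,0,0.1,0,0.02,0,0,1.4,0,0.07,0,0.02,0,0,1.7,0,0.03,0,0.02,0,0,2.15,0,0.03,0,0.02,0,0,2.6,0,0.04,0,0.02,0,0,3.05,0,0.12,0,0.02,0,0,3.5,0,0.21,0,0.02,0,0,3.5,0,0.21,0,0.02,0]'; python3 go.py 553 -49.7 244.4 174.8
```

```text
time_s: 43.1
tool_pos: [0.5775, -0.0529, 0.2526]
tool_rot: [-179.9, -0.2, 174.8]
force: [0.6, 0.2, 0.5]
grip_width: 0.0007
grasp_force: 0.5
t 43.1 pos [577.5 -52.9 252.6] rot [-179.9   -0.2  174.8] F [0.6 0.2 0.5] w 0.7 gf 0.5 q7 71.0
shift [0.822 0.033 0.275] turn [-0.015 -0.025 -0.   ] dist 26
```

```bash
python3 -m creep '[0,0.4,0,0.12,0,0,0,0,0.82,0,0.27,0,0,0,0,1.24,0,0.5,0,0,0,0,1.64,0,0.77,0,0,0,0,2.02,0,1.07,0,0,0,0,2.38,0,1.41,0,0,0,0,2.7,0,1.78,0,0,0,0,3,0,2.18,0,0,0,0,3.25,0,2.6,0,0,0,0,3.48,0,3.07,0,0,0,0,3.72,0,3.6,0,0,0,0,3.72,0,3.6,0,0,0]'; python3 go.py 459.5 -41.2 116 174.8
```

```text
time_s: 44.3
tool_pos: [0.4664, -0.0426, 0.1439]
tool_rot: [-180.0, -0.2, 174.8]
force: [-0.2, 0.3, 2.6]
grip_width: 0.0008
grasp_force: 0.8
t 44.3 pos [466.4 -42.6 143.9] rot [-180.    -0.2  174.8] F [-0.2  0.3  2.6] w 0.8 gf 0.8 q7 79.0
shift [0.228 0.026 0.93 ] turn [-0.001 -0.04   0.004] dist 29
```

```bash
python3 - <<'E'
from h import *
c=cam('scene'); cv2.imwrite('pics/i.png',cv2.resize(c['color'][90:330,230:490],None,fx=2,fy=2)[...,::-1])
E
```

```text
(no output)
```

View pics/i.png

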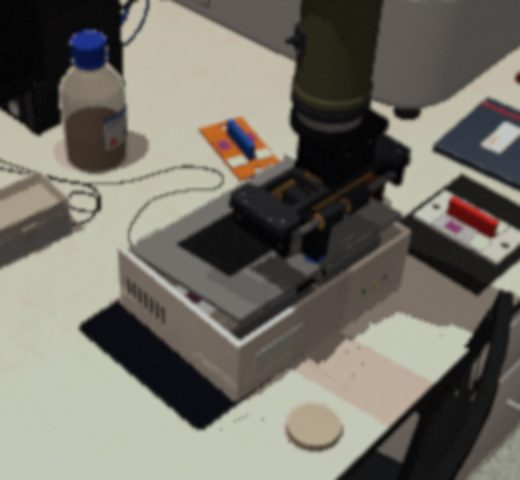

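The door is nearly down, with the finger on the mark at crop (313,255). Now I press to the stop.

```bash
python3 -m creep '[0,0.12,0,0.4,0,0,0,0,0.22,0,0.7,0,0,0,0,0.23,0,0.9,0,0,0,0,0.23,0,1.1,0,0,0,0,0.23,0,1.25,0,0,0,0,0.23,0,1.3,0,0,0,0,0.23,0,1.3,0,0,0,0,0.23,0,1.3,0,0,0]'; python3 go.py
```

```text
time_s: 45.15
tool_pos: [0.4608, -0.042, 0.1062]
tool_rot: [-180.0, -0.1, 174.8]
force: [-0.3, -0.8, 10.7]
grip_width: 0.0004
grasp_force: 5.9
t 45.1 pos [460.8 -42.  106.2] rot [-1.800e+02 -1.000e-01  1.748e+02] F [-0.3 -0.8 10.7] w 0.4 gf 5.9 q7 76.0
```

```bash
python3 -m creep '[0,0,0,0.04,0,0,0,0,0,0,0.04,0,0,0,0,0,0,0.04,0,0,0,0,0,0,-1.5,0,0,0,0,0,0,-4,0,0,0,0,0,0,-6,0,0,0,0,0,0,-6,0,0,0,0,0,0,-6,0,0,0]'; python3 -m creep '[0,0,-2,0,0,0,0,0,0,-5,0,0,0,0,0,0,-8,0,0,0,0,0,0,-9,0,0,0,0,0,0,-9,0,0,0,0,0,0,-9,0,0,0,0,0,0,-9,0,0,0,0,0,0,-9,0,0,0,0,0,0,-9,0,0,0,0,0,0,-9,0,0,0,0,0,0,-9,0,0,0,0,0,0,-9,0,0,0,0]' ;  python3 - <<'E'
from h import *
c=cam('top'); P=cloud(c)
for s in((330,240),(335,295),(360,285),(400,250),(390,295)): print(s,P[s[1],s[0]].round(4))
print(*[r for r in ribs(c,.033) if r[1]<700 and r[2]>-400],sep='\n'); print('bottle',P[262,443])
cv2.imwrite('pics/k.png',cv2.resize(c['color'][170:350,140:520],None,fx=2,fy=2,interpolation=2)[...,::-1])
E
```

```text
time_s: 45.95
tool_pos: [0.4622, -0.0427, 0.2891]
tool_rot: [-179.8, 0.1, 174.7]
force: [0.0, -0.3, -1.5]
grip_width: 0.0005
grasp_force: 0.0
time_s: 47.15
tool_pos: [0.4365, -0.3104, 0.2857]
tool_rot: [-180.0, -0.1, 174.9]
force: [0.6, -0.5, -0.7]
grip_width: 0.0004
grasp_force: 0.0
(330, 240) [0.5977 0.022  0.0919]
(335, 295) [0.4634 0.0103 0.0919]
(360, 285) [ 0.4874 -0.0508  0.0913]
(400, 250) [ 0.5725 -0.1489  0.0941]
(390, 295) [ 0.463  -0.1233  0.0931]
('blue', 456, -45, 26.3, 19, 18, [356.0, 297.0])
bottle [ 0.54331816 -0.25648679  0.08143489]
```

View pics/k.png

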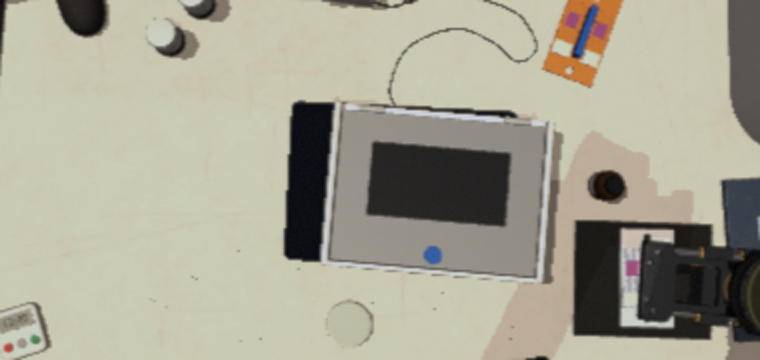

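The door is shut and level (heights about 92–94 mm front and rear, mark at crop (433,255)), the bottle is unmoved at (607,185), and the red carrier is on the mat. Handing in.

```bash
python3 -c "
from cell import env
print(env.sign_off())"
```

```text
the job is handed in; nothing more can be done
None
```

I handed the job in at about 47 s of the 210 s: the one finished carrier lies flat on the mat, blue, green and yellow hang on bays 1, 2 and 3, the door is shut level on its catch, and the bottle was not touched; no verdict was returned.

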